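# Tap a stuck mould frame down off a plaster cast

### The arm

A 6-joint arm with a two-finger parallel gripper is mounted at the origin on a cart in front of the work surface, level with it; the furniture and walls round the work are solid. World frame = base frame: x ahead of the robot, y to its left, z up, the work surface at z = 0. Lengths are in m, angles in rad, forces in N, time in s.
With the tool pointing down it reaches from about 0.35 to 0.775 m from the base axis. Payload 5.5 kg.
Tool frame: the origin (TCP) lies between the finger pads; the fingertips stand 22 mm ahead of it and the grasp point (between the pads) lies 3 mm ahead of it (env.finger_overhang is the distance from the TCP to the fingertips, in m); y points along the fingers, x is the direction in which the jaws open and shut, and the axes are right-handed (so a half turn about y gives the same grasp; the last joint's range is limited). The gripper opens to 85 mm and grips with 20 to 120 N. Pads are 22 mm wide; open, the fingers measure 114 mm over their backs; the gripper's body (76 mm by 85 mm) begins 54 mm behind the grasp point. The pads swing forward as they close: fully open they stand 13 mm farther back than shut.
Start: joints at [-1.372, 0.313, 0.046, 1.304, 0, 1.431], TCP at [0.191, -0.542, 0.253] pointing down, gripper open.
Joint ranges: [-2.76, 2.76], [-0.86, 1.69], [-1.03, 1.26], [-2.2, 2.34], [-1.47, 1.5], [-3.14, 3.14]. Speed limits (rad/s): [2.57, 2.57, 3.14, 3.14, 3.14, 3.14].

### API

Orientations are given as a unit quaternion [w, x, y, z].
In Python, from workcell import monitor, cams, job, env gives the robot as it stands.
- The arm moves only by the tool drive_tool, never from a script. Its argument "plan" is text: rows parted by semicolons, each of 7 numbers parted by spaces: the opening, from -1 (shut) to 1 (fully open), then the shift along the tool's x, y, z in mm, then the turn, a rotation vector about the tool's x, y, z in degrees. In form: gripper x y z rx ry rz; .... A call has 1 to 8 rows; each row shifts and turns the pose as measured when the row begins, along the tool's axes as they then stand; what a row does not reach is not made up. A row lasts 1/8 s, in which the tool goes at most 62.5 mm and 10.7 degrees, less where a joint would pass 70% of its speed; a pose out of reach is approached as far as the arm can. A call is refused whole if a number of a shift passes 62.5 or a number of a turn 10.7, either way. A call with a gripper value outside its range is refused whole. The fingers move at their own pace and stop on an object; "grip_force" is the grip in N (left out, the last holds). Time passes only in rows, so rows that do not move let the fingers close. It gives the time, the measured TCP pose, the force and the opening at its end, in the units of the state.
- monitor.get_state(): the state, without advancing time (a new reading comes with each control period).
- cams.read_camera(name): name is "scene" or "top" or "wrist"; returns (picture, depth): 384x512x3 uint8, red, green, blue; 384x512 float32, m along the optical axis (not along the pixel's ray), 0 where there is no reading.
- cams.calibration(name): a dict with "fx", "fy", "cx", "cy" (pixels), "R" (3x3) and "t" (3): a world point X has camera coordinates R X + t. Camera axes: x right, y down, z forward; pixel columns grow to the right and rows downward; lengths in m; the calibration is good to about 2 mm. A picture is of the moment at which its call begins: read the wrist's pose just before it. calibration takes no time and is no camera call; for the wrist camera it gives the pose at the moment of the call.
- job.hand_in(): hands the job in, once; it reports no verdict.
The state is a dict: "clock": time; "joint_pos": joint angles; "qvel": joint speeds; "tau": joint torques, N m; "tcp_pos": TCP position; "orientation": TCP orientation; "wrist_force": force on the tool from outside, world axes, zero at the start; "ft_torque": the same for the moment, N m; "finger_gap": finger opening in m.
Only numpy, scipy, OpenCV 4.12 (cv2) and the standard library are available. Lean on these libraries where they do the work, as an engineer would, in place of code of your own. Each camera call takes 0.05 s, during which the arm holds its last target.

### The job

The mould frame round the plaster cast is stuck on its stand: with the wooden mallet, and never with the gripper itself, tap lightly on its left and right lugs in turn until both are all the way down and the base of the cast stands free (one-sided or hard pushing only jams the frame, so keep every tap under 20 N). Then put the mallet back down on the bench, lift the cast out and set it softly, teeth up, on the green notebook, without knocking the other things about.

Things in the scene. Friction and masses are not known exactly. Their poses are not given: they have to be found in the camera images.
- stand: fixed mould stand: grey base plate 100 x 150 x 14 mm with a core block (46 x 52 mm, top at 34 mm) on which the cast stands, and two short guide posts at y = +-44 mm. Origin: centre of the plate's underside, on the bench; z up; the mould frame's lugs point along its +y (left) and -y (right)
- frame_mid (a point): aluminium mould frame: centre of its opening, at its top edge; y along the lugs (left +). Its walls (72 x 78 mm outside, 16 mm high) enclose the cast's base; a flat arm 28 mm wide reaches out to each side. The top edge starts at most 50 mm above the bench and is at 33 mm when down on its hard stops. It slides stiffly on the two posts and stays where it is left
- lug_left (a point): left lug: centre of the top of its round rubber striking pad (26 mm across, gives 1 mm per 4 N, 6 mm at most), 100 mm from the frame's middle. Starts 52 to 56 mm above the bench; fully down, on its hard stop, 39 mm. It yields to about 9 N, tilting the frame about the other post; past 0.01 rad off level it jams more and more (13 N at about 0.02, 20 N at 0.04 rad) until the other lug is tapped
- lug_right (a point): the same point on the right lug (stand's -y side)
- cast_base (a point): the plaster dental cast inside the frame, teeth up: centre of its base, 7 mm above its underside; x, y and z are the cast's own axes, z up. Base 52 mm (x) by 58 mm (y) by 14 mm high with trimmed corners, 27 mm high with the teeth, 0.14 kg. It stands on the core block; when the frame is all the way down, the frame's top edge lies 1 mm below the cast's underside and its base can be gripped by the sides
- mallet_head (a point): small wooden mallet, 0.3 kg, standing on one striking face: centre of its block head, 46 mm (x) by 38 mm (y) by 62 mm high (z, along which it strikes; flat faces at both ends). A round handle 18 mm thick and 125 mm long leaves the head level along -x, 3 mm above the head's centre. The head can be gripped from above across its 38 mm
- notebook: closed green notebook lying flat, fixed, 202 mm (x) by 155 mm (y), 8 mm thick; origin at the centre of its underside
- jar: bystander: plastic jar with screw lid, 53 mm wide, 76 mm high, origin at its underside
- other_cast: bystander: another plaster cast, 48 x 53 x 27 mm, standing loose on the bench, origin at its underside
There are look-alikes about, which are no part of the job. What is shaped like the part that bears cast_base but purple or red is not meant.

How it is judged:
On the way, in this order (a step that is already met when the one before it is completed fails the run):
1. the mould frame has been tapped all the way down: both pad tops within 2.5 mm of their lowest height (z of each of lug_left, lug_right in the frame of stand below 0.0415 m), for 0.2 s.
2. the cast has been lifted at least 25 mm off the core block (z of cast_base in the frame of stand above 0.066 m), for 0.1 s.
At the end, for the whole second after the job is handed in: Both pad tops within 2.5 mm of lowest; the cast flat and teeth up (0.12 rad) on the notebook, its centre within 80 mm (x) and 55 mm (y) of the notebook's; mallet at rest on the bench (head centre below 45 mm), not on the stand; all still (all of step 1 and x of cast_base in the frame of notebook between -0.08 and 0.08 m and y of cast_base in the frame of notebook between -0.055 and 0.055 m and z of cast_base in the frame of notebook between 0.011 and 0.019 m and angle between cast_base's own z axis and vertical below 0.12 rad and linear speed of cast below 0.02 m/s and height (world z) of mallet_head below 0.045 m and linear speed of mallet below 0.03 m/s and contact force between mallet and stand below 0.1 N); the robot touches nothing.
It fails at once if the mallet presses or hits the mould frame with more than 20 N (contact force between mallet and frame above 20 N).
It fails at once if the gripper pushes the mould frame (over 5 N) while it is not yet down (contact force between the fingers and frame above 5 N and z of any of lug_left, lug_right in the frame of stand above 0.0415 m).
It fails at once if the mallet hits the cast (over 5 N) (contact force between mallet and cast above 5 N).
It fails at once if the cast is dropped (falls freely at over 0.5 m/s, some 13 mm) (linear speed of cast above 0.5 m/s and contact force between the fingers and cast below 0.1 N).
It fails at once if a bystander (jar, other cast) is moved by more than 20 mm (distance of any of jar, other_cast from where it was at the start of the episode above 0.02 m).
It also fails if it takes over 69 s, if anything falls off the work surface, if the arm or the gripper's body presses on something with over 40 N, if the wrist force passes 120 N, or if a joint passes its speed limit or range.

## Working session

There is one attempt and no reset: what is moved stays moved. The work goes in short steps, Python scripts to look and compute and a tool call to move; the robot and the scene stay as the last step left them, time stands still between calls to the robot, and variables do not carry over. Pictures are saved under pics/ and viewed, and the job is handed in when it is done.

Besides the shell and the picture viewer there is one more tool, called after "Call:" as name(argument=value, ...) on one line, values as JSON. drive_tool: Moves the arm, as the interface text tells. Its arguments: {"type":"object","properties":{"plan":{"type":"string"},"grip_force":{"type":"number"}},"required":["plan"]}

```bash
ls; mkdir -p pics; cat > h.py <<'E'
import numpy as np, cv2
from workcell import monitor, cams, job, env
def snap(name,fn):
    c=cams.calibration(name); p,d=cams.read_camera(name)
    np.savez(f'pics/{fn}.npz',p=p,d=d,R=c['R'],t=c['t'],k=[c['fx'],c['fy'],c['cx'],c['cy']])
    cv2.imwrite(f'pics/{fn}.png',cv2.cvtColor(p,cv2.COLOR_RGB2BGR)); return p,d,c
def world(fn):
    z=np.load(f'pics/{fn}.npz'); d=z['d']; fx,fy,cx,cy=z['k']
    v,u=np.indices(d.shape)
    P=np.stack([(u-cx)/fx*d,(v-cy)/fy*d,d],-1)
    W=(P-z['t'])@z['R']; W[d==0]=np.nan
    return W,z['p']
def crop(fn,u0,v0,u1,v1,s,out):
    im=cv2.imread(f'pics/{fn}.png')[v0:v1,u0:u1]
    cv2.imwrite(f'pics/{out}.png',cv2.resize(im,None,fx=s,fy=s,interpolation=cv2.INTER_CUBIC))
E
python3 - <<'E'
from h import *
for n in ['scene','top','wrist']:
    snap(n,n+'0')
s=monitor.get_state()
for k in s: print(k,np.round(s[k],4))
print(env.finger_overhang)
E
```

```text
pics
clock 0.15
joint_pos [-1.3716  0.3138  0.0453  1.3036  0.      1.4312]
qvel [ 0.0003 -0.0025  0.0049  0.0004  0.0007 -0.0009]
tau [ 7.00000e-04 -4.81065e+01  2.98815e+01  1.39000e-02 -1.00000e-04
 -0.00000e+00]
tcp_pos [ 0.191  -0.542   0.2526]
orientation [ 0.5775 -0.5768  0.4089 -0.4082]
wrist_force [ 0.2234  0.141  -0.6117]
ft_torque [ 0.0187 -0.0086 -0.0482]
finger_gap 0.0853
0.022
```

View pics/scene0.png

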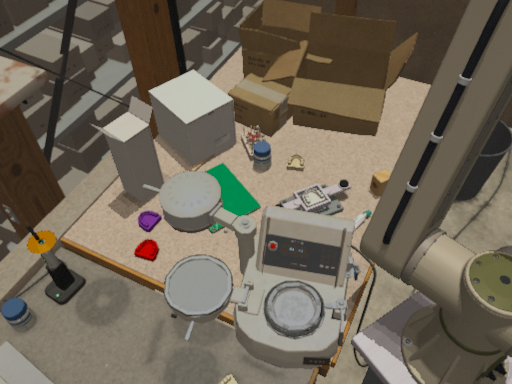

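View pics/top0.png

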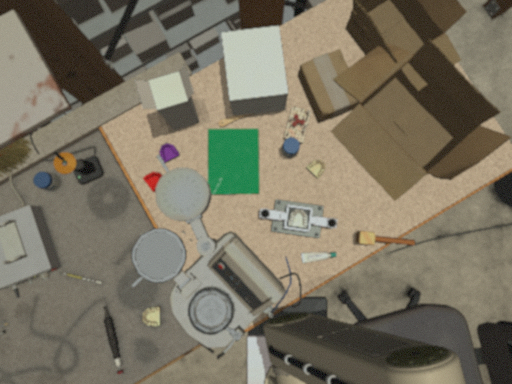

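View pics/wrist0.png

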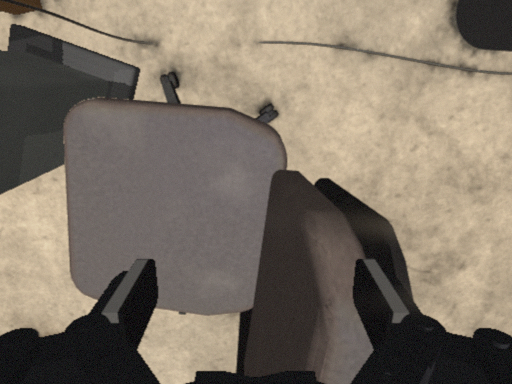

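```bash
python3 - <<'E'
from h import *
from scipy.spatial.transform import Rotation as R
s=monitor.get_state();q=s['orientation']
print(R.from_quat(q,scalar_first=True).as_matrix().round(3))
W,p=world('top0')
print(W[0,0],W[0,-1],W[-1,0],W[192,256])
cv2.imwrite('pics/top0h.png',cv2.applyColorMap((np.clip(np.nan_to_num(W[...,2])*2500,0,255)).astype(np.uint8),cv2.COLORMAP_JET))
E
```

```text
[[ 0.332 -0.     0.943]
 [-0.943  0.001  0.332]
 [-0.001 -1.     0.   ]]
[0.90263856 0.61487817 0.56571485] [ 1.5280094  -1.05735298 -0.60754859] [ 0.01477238  0.89790124 -0.02534924] [0.57996869 0.12935522 0.00777076]
```

```bash
python3 - <<'E'
from h import *
W,p=world('top0')
for n,u,v in [('lugA',265,213),('lugB',332,222),('mallet',366,238),('hend',411,243),('hstart',378,239),('cast',297,216),('nb',233,161),('nbc1',210,130),('nbc2',258,130),('nbc3',210,193),('nbc4',258,193),('jar',291,148),('other',316,168),('tube',318,257),('purple',169,152),('trim',220,240),('disc',183,195),('bench',280,240),('red',297,122)]:
    print(n,W[v,u].round(3))
crop('top0',245,185,425,270,4,'c1'); crop('scene0',240,140,400,240,5,'c2')
S,_=world('scene0')
for n,u,v in [('lug',344,185),('cast',315,197),('mallet',381,181)]: print(n,S[v,u].round(3))
E
```

```text
lugA [0.513 0.103 0.052]
lugB [ 0.485 -0.095  0.051]
mallet [ 0.438 -0.193  0.059]
hend [ 0.422 -0.33   0.044]
hstart [ 0.434 -0.233  0.04 ]
cast [0.504 0.008 0.047]
nb [0.678 0.2   0.002]
nbc1 [0.775 0.271 0.009]
nbc2 [0.774 0.122 0.01 ]
nbc3 [0.563 0.253 0.167]
nbc4 [0.577 0.123 0.01 ]
jar [0.703 0.025 0.078]
other [ 0.653 -0.056  0.011]
tube [ 0.381 -0.056  0.014]
purple [0.705 0.397 0.014]
trim [0.435 0.232 0.088]
disc [0.553 0.316 0.227]
bench [ 0.433  0.057 -0.005]
red [0.791 0.003 0.041]
lug [ 0.474 -0.088  0.058]
cast [ 0.489 -0.     0.051]
mallet [ 0.425 -0.177  0.064]
```

View pics/c1.png

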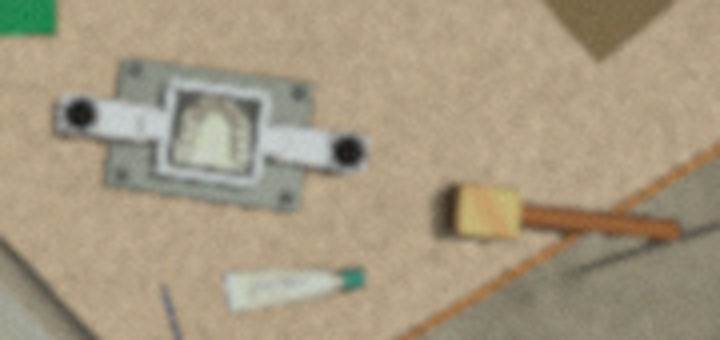

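View pics/c2.png

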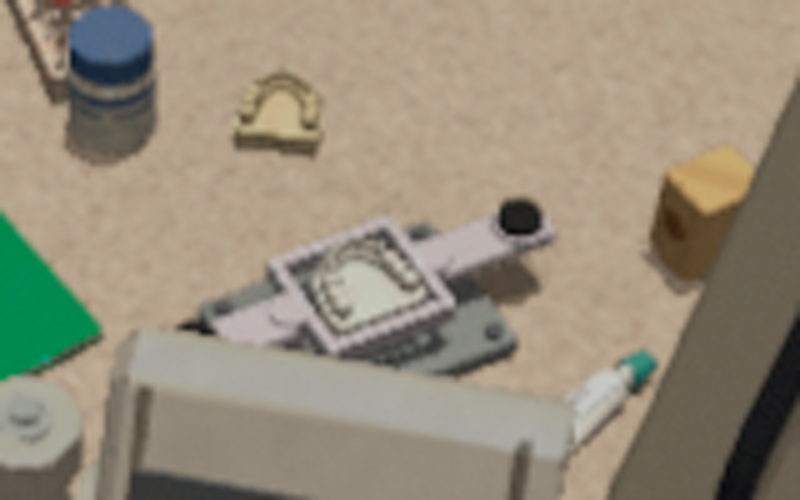

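```bash
cat >> h.py <<'E'
from scipy.spatial.transform import Rotation as Rot
def tool():
    s=monitor.get_state(); return np.array(s['tcp_pos']),Rot.from_quat(s['orientation'],scalar_first=True).as_matrix(),s
def plan(target,yaw=None,g=1,n=None,step=50.):
    """rows to reach target pos (m) with tool x at yaw deg, y straight down"""
    p,R,s=tool(); d=np.array(target)-p
    if yaw is None: yaw=np.degrees(np.arctan2(R[1,0],R[0,0]))
    c,sn=np.cos(np.radians(yaw)),np.sin(np.radians(yaw))
    x=np.array([c,sn,0]);y=np.array([0,0,-1.]);T=np.stack([x,y,np.cross(x,y)],1)
    rv=Rot.from_matrix(R.T@T).as_rotvec(degrees=True)
    m=n or int(max(np.ceil(np.abs(d).max()*1000/step),np.ceil(np.linalg.norm(rv)/9.5),1))
    rows=[]
    for i in range(m):
        Ri=R@Rot.from_rotvec(rv*i/m,degrees=True).as_matrix()
        sh=Ri.T@d*1000/m
        rows.append(' '.join([str(g)]+['%.1f'%v for v in sh]+['%.1f'%v for v in rv/m]))
    print('d mm',(d*1000).round(1),'rows',m); print('; '.join(rows))
def st():
    p,R,s=tool()
    print('t%.2f'%s['clock'],'tcp',(p*1000).round(1),'yaw %.2f tilt %.2f'%(np.degrees(np.arctan2(R[1,0],R[0,0])),np.degrees(np.arccos(-R[2,1]))),'F',np.round(s['wrist_force'],2),'gap %.1f'%(s['finger_gap']*1000))
E
python3 - <<'E'
from h import *
plan([0.434,-0.193,0.25],-7)
E
```

```text
d mm [243.  349.   -2.6] rows 7
1 -35.5 0.4 49.3 -0.0 -9.1 -0.0; 1 -27.3 0.4 54.3 -0.0 -9.1 -0.0; 1 -18.3 0.4 57.9 -0.0 -9.1 -0.0; 1 -9.0 0.4 60.1 -0.0 -9.1 -0.0; 1 0.6 0.4 60.7 -0.0 -9.1 -0.0; 1 10.2 0.4 59.9 -0.0 -9.1 -0.0; 1 19.5 0.4 57.5 -0.0 -9.1 -0.0
```

Call:
drive_tool(plan="1 -35.5 0 49 0 -9 0; 1 -27 0 54 0 -9 0; 1 -18 0 58 0 -9 0; 1 -9 0 60 0 -9 0; 1 0.5 0 60 0 -9 0; 1 10 0 60 0 -9 0; 1 19.5 0 57 0 -9 0; 1 0 0 0 0 0 0")

```text
clock: 1.15
tcp_pos: [0.4356, -0.1827, 0.2504]
orientation: [0.707, -0.705, 0.035, -0.035]
wrist_force: [0.1, -0.1, 0.3]
finger_gap: 0.0853
```

```bash
python3 - <<'E'
from h import *
st(); snap('wrist','w1'); plan([0.434,-0.193,0.25],-7)
E
```

```text
t1.15 tcp [ 435.6 -182.7  250.4] yaw -5.64 tilt 0.19 F [ 0.08 -0.1   0.33] gap 85.3
d mm [-0.9 -8.7 -0.3] rows 1
1 0.0 0.3 -8.8 -0.1 1.2 -0.0
```

View pics/w1.png

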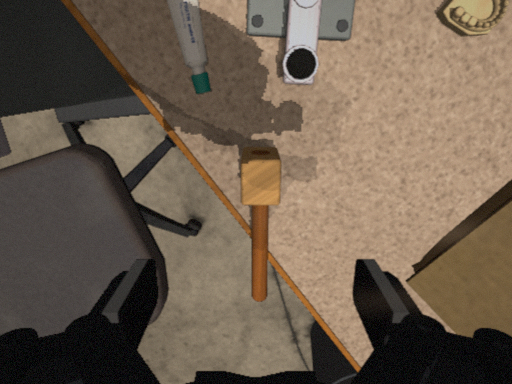

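```bash
python3 - <<'E'
from h import *
W,p=world('w1')
hsv=cv2.cvtColor(p,cv2.COLOR_RGB2HSV)
m=(W[...,2]>0.055)&(W[...,2]<0.075); m[:140]=0; m[215:]=0; m[:,:225]=0;m[:,295:]=0
P=W[m]; print(len(P),np.median(P,0),P.min(0),P.max(0)); 
print(cv2.minAreaRect((P[:,:2]*1000).astype(np.float32)))
for uv in [(258,240),(259,290),(261,185)]: print(uv,W[uv[1],uv[0]])
m=(W[...,2]>0.030)&(W[...,2]<0.058); m[:205]=0; m[305:]=0; m[:,:245]=0;m[:,275:]=0
P=W[m]; print(len(P)); l=cv2.fitLine(P[:,:2].astype(np.float32),cv2.DIST_L2,0,.01,.01).ravel(); print(l, np.degrees(np.arctan2(l[1],l[0])))
u,v=300,64; print('lugR',W[v-4:v+5,u-4:u+5].reshape(-1,3).mean(0))
E
```

```text
1899 [ 0.43974967 -0.19424941  0.0628538 ] [ 0.41903292 -0.22041607  0.05523628] [ 0.46013349 -0.17151596  0.06566612]
((439.5826416015625, -196.25665283203125), (46.598915100097656, 37.782318115234375), 83.46440887451172)
(258, 240) [ 0.43133697 -0.26466472  0.04425324]
(259, 290) [ 0.42650506 -0.32666519  0.04363928]
(261, 185) [ 0.44042113 -0.19833752  0.06290807]
1560
[ 0.10170957  0.99481416  0.4305631  -0.28099373] 84.16237
lugR [ 0.48402064 -0.09493436  0.05499644]
```

```bash
python3 - <<'E'
from h import *
plan([0.4395,-0.196,0.045],-6)
E
```

```text
d mm [   4.6  -11.7 -205.3] rows 5
1 1.2 41.1 -2.3 -0.0 0.0 -0.0; 1 1.2 41.1 -2.3 -0.0 0.0 -0.0; 1 1.2 41.1 -2.3 -0.0 0.0 -0.0; 1 1.2 41.1 -2.3 -0.0 0.0 -0.0; 1 1.2 41.1 -2.3 -0.0 0.0 -0.0
```

Call:
drive_tool(plan="1 3 20 -6 0 0 0; 1 3 40 -6 0 0 0; 1 0 45 0 0 0 0; 1 0 45 0 0 0 0; 1 0 35 0 0 0 0; 1 0 18 0 0 0 0; 1 0 0 0 0 0 0")

```text
clock: 2.08
tcp_pos: [0.4355, -0.2064, 0.0416]
orientation: [-0.705, 0.706, -0.043, 0.043]
wrist_force: [-0.6, -0.1, 0.8]
finger_gap: 0.0856
```

```bash
python3 - <<'E'
from h import *
st(); plan([0.4395,-0.196,0.045],-6)
E
```

```text
t2.08 tcp [ 435.5 -206.4   41.6] yaw -7.01 tilt 0.07 F [-0.58 -0.1   0.84] gap 85.6
d mm [ 4.  10.4  3.4] rows 1
1 2.7 -3.4 10.8 0.1 -1.0 -0.0
```

Call:
drive_tool(plan="1 2.7 -3 10.5 0 -1 0; 1 0 0 0 0 0 0; 1 0 0 0 0 0 0")

```text
clock: 2.45
tcp_pos: [0.4407, -0.1979, 0.0472]
orientation: [-0.705, 0.707, -0.037, 0.039]
wrist_force: [0.3, 1.0, 0.6]
finger_gap: 0.0857
```

```bash
python3 - <<'E'
from h import *
st(); plan([0.4395,-0.196,0.045],-6)
E
```

```text
t2.45 tcp [ 440.7 -197.9   47.2] yaw -6.11 tilt 0.23 F [0.31 1.01 0.64] gap 85.7
d mm [-1.2  1.9 -2.2] rows 1
1 -1.4 2.2 1.8 0.2 -0.1 0.2
```

Good enough; close.

Call:
drive_tool(plan="-1 -1 2 2 0 0 0; -1 0 0 0 0 0 0; -1 0 0 0 0 0 0; -1 0 0 0 0 0 0; -1 0 0 0 0 0 0; -1 0 0 0 0 0 0", grip_force=60)

```text
clock: 3.2
tcp_pos: [0.4405, -0.1959, 0.0463]
orientation: [-0.705, 0.708, -0.036, 0.039]
wrist_force: [0.4, -0.1, 2.0]
finger_gap: 0.0373
```

```bash
python3 - <<'E'
from h import *
st()
E
```

```text
t3.20 tcp [ 440.5 -195.9   46.3] yaw -6.08 tilt 0.35 F [ 0.42 -0.15  2.01] gap 37.3
```

Call:
drive_tool(plan="-1 0 -30 0 0 0 0; -1 0 -50 0 0 0 0; -1 0 -50 0 0 0 0; -1 0 -50 10 0 0 0; -1 0 -30 40 0 0 0; -1 0 0 40 0 0 0; -1 0 0 0 0 0 0; -1 0 0 0 0 0 0")

```text
clock: 4.2
tcp_pos: [0.4471, -0.1021, 0.2583]
orientation: [0.707, -0.705, 0.04, -0.037]
wrist_force: [-0.0, 0.5, -3.3]
finger_gap: 0.0376
```

```bash
python3 - <<'E'
from h import *
st(); snap('wrist','w2'); snap('top','top2')
E
```

```text
t4.20 tcp [ 447.1 -102.1  258.3] yaw -6.19 tilt 0.27 F [-0.05  0.49 -3.27] gap 37.6
```

View pics/w2.png

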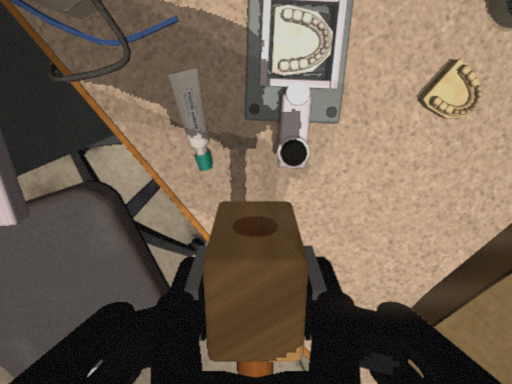

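Call:
drive_tool(plan="-1 0 0 40 0 0 0; -1 0 0 50 0 0 0; -1 0 0 30 0 0 0; -1 0 0 0 0 0 0; -1 0 0 0 0 0 0")

```text
clock: 4.92
tcp_pos: [0.4606, 0.0148, 0.2553]
orientation: [0.707, -0.705, 0.045, -0.039]
wrist_force: [-0.2, 1.0, -3.1]
finger_gap: 0.0374
```

```bash
python3 - <<'E'
from h import *
st(); snap('wrist','w3')
E
```

```text
t4.92 tcp [460.6  14.8 255.3] yaw -6.81 tilt 0.56 F [-0.2   1.04 -3.1 ] gap 37.4
```

View pics/w3.png

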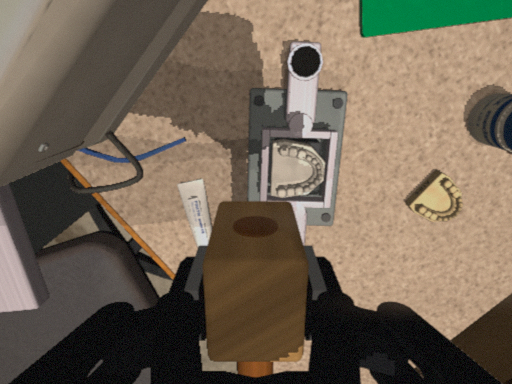

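```bash
python3 - <<'E'
from h import *
def blk(fn,u0,v0,r,thr=60):
    W,p=world(fn); g=p.max(2); m=np.zeros(g.shape,bool)
    m[v0-r:v0+r,u0-r:u0+r]=(g<thr)[v0-r:v0+r,u0-r:u0+r]
    n,l,s,c=cv2.connectedComponentsWithStats(m.astype(np.uint8))
    i=1+np.argmax(s[1:,4]); u,v=c[i]; mm=l==i
    er=cv2.erode(mm.astype(np.uint8),np.ones((5,5)))>0
    P=W[er]; z=np.nanmedian(P[:,2])
    # ray intersection at z
    print(fn,'pix',c[i].round(1),s[i],'med',np.nanmedian(P,0).round(4),'z mean',np.nanmean(P[:,2]).round(4))
blk('w2',293,151,22); blk('w3',305,61,24); blk('w1',300,64,20)
W,p=world('w3')
for u,v in [(125,60),(160,60),(190,20),(90,110),(60,130)]: print(u,v,W[v,u].round(3))
# machine extent above z=.06
T,_=world('top0')
for fn in ['w3']:
    A=W.reshape(-1,3); A=A[(A[:,2]>0.06)&(A[:,1]>0.03)&(A[:,0]>0.35)]
    for y in np.arange(0.05,0.3,0.03):
        B=A[abs(A[:,1]-y)<0.015]
        if len(B): print('y%.2f'%y,'xmax',B[:,0].max().round(3),'z',B[B[:,0].argmax(),2].round(3),'zmax',B[:,2].max().round(3))
E
```

```text
w2 pix [293.2 152.3] [281 140  26  26 506] med [ 0.4847 -0.0935  0.055 ] z mean 0.055
w3 pix [305.3  61.1] [292  47  28  29 639] med [0.5141 0.1033 0.0547] z mean 0.0548
w1 pix [300.6  63.4] [287  49  28  30 665] med [ 0.4847 -0.0945  0.0549] z mean 0.0549
125 60 [0.379 0.118 0.115]
160 60 [0.381 0.121 0.029]
190 20 [0.415 0.152 0.023]
90 110 [0.345 0.087 0.117]
60 130 [0.335 0.078 0.145]
y0.05 xmax 0.693 z 0.06 zmax 0.318
y0.08 xmax 0.354 z 0.115 zmax 0.189
y0.11 xmax 0.387 z 0.181 zmax 0.207
y0.14 xmax 0.419 z 0.098 zmax 0.208
y0.17 xmax 0.421 z 0.061 zmax 0.095
```

```bash
python3 - <<'E'
from h import *
p,R,s=tool(); c=cams.calibration('wrist'); C=-c['R'].T@c['t']; print('cam in tool mm',(R.T@(C-p)*1000).round(1)); print('view dir tool',(R.T@c['R'][2]).round(3))
T,_=world('top0')
A=T.reshape(-1,3); A=A[(A[:,2]>0.05)&(A[:,1]>0.03)&(A[:,1]<0.4)&(A[:,0]>0.2)&(A[:,0]<0.65)]
for y in np.arange(0.03,0.36,0.03):
    B=A[(abs(A[:,1]-y)<0.015)&(abs(A[:,1]-.1)+abs(A[:,0]-.51)>.04)]
    if len(B):print('y%.2f'%y,'xmax',B[:,0].max().round(3),'zmax',B[:,2].max().round(3))
E
```

```text
cam in tool mm [   1.  -121.5   84. ]
view dir tool [-0.001  0.946 -0.324]
y0.03 xmax 0.54 zmax 0.508
y0.06 xmax 0.519 zmax 0.435
y0.09 xmax 0.365 zmax 0.35
y0.12 xmax 0.397 zmax 0.256
y0.15 xmax 0.43 zmax 0.21
y0.18 xmax 0.458 zmax 0.214
y0.21 xmax 0.461 zmax 0.208
y0.24 xmax 0.581 zmax 0.22
y0.27 xmax 0.62 zmax 0.23
y0.30 xmax 0.628 zmax 0.233
y0.33 xmax 0.629 zmax 0.233
```

```bash
python3 - <<'E'
from h import *
plan([0.485,-0.094,0.16],120,g=-1,n=13)
E
```

```text
d mm [  24.4 -108.7  -95.3] rows 13
-1 2.9 7.3 -8.1 -0.1 -9.8 -0.0; -1 1.5 7.3 -8.5 -0.1 -9.8 -0.0; -1 0.1 7.3 -8.6 -0.1 -9.8 -0.0; -1 -1.4 7.3 -8.5 -0.1 -9.8 -0.0; -1 -2.8 7.3 -8.1 -0.1 -9.8 -0.0; -1 -4.2 7.3 -7.5 -0.1 -9.8 -0.0; -1 -5.4 7.3 -6.7 -0.1 -9.8 -0.0; -1 -6.4 7.3 -5.7 -0.1 -9.8 -0.0; -1 -7.3 7.3 -4.5 -0.1 -9.8 -0.0; -1 -7.9 7.3 -3.2 -0.1 -9.8 -0.0; -1 -8.4 7.3 -1.8 -0.1 -9.8 -0.0; -1 -8.6 7.3 -0.3 -0.1 -9.8 -0.0; -1 -8.5 7.3 1.1 -0.1 -9.8 -0.0
```

Call:
drive_tool(plan="-1 3 0 -8 0 -10 0; -1 1.5 0 -8.5 0 -10 0; -1 0 0 -8.5 0 -10 0; -1 -1.5 0 -8.5 0 -10 0; -1 -3 5 -8 0 -10 0; -1 -4 5 -7.5 0 -10 0; -1 -5.5 5 -6.5 0 -10 0; -1 -6.5 5 -5.5 0 -10 0")

```text
clock: 5.98
tcp_pos: [0.4766, -0.0637, 0.2336]
orientation: [0.564, -0.559, -0.427, 0.433]
wrist_force: [0.3, -0.6, -2.7]
finger_gap: 0.0375
```

Call:
drive_tool(plan="-1 -7 10 -4.5 0 -10 0; -1 -8 10 -3 0 -10 0; -1 -8 10 -2 0 -10 0; -1 -8 10 0 0 -10 0; -1 0 10 0 0 0 0; -1 0 0 0 0 0 0; -1 0 0 0 0 0 0")

```text
clock: 6.85
tcp_pos: [0.4841, -0.1043, 0.1808]
orientation: [0.384, -0.375, -0.594, 0.599]
wrist_force: [-0.0, -1.1, -1.9]
finger_gap: 0.037
```

```bash
python3 - <<'E'
from h import *
st(); plan([0.485,-0.094,0.116],120,g=-1)
E
```

```text
t6.85 tcp [ 484.1 -104.3  180.8] yaw 115.08 tilt 0.77 F [-0.04 -1.07 -1.93] gap 37.0
d mm [  0.9  10.3 -64.8] rows 2
-1 4.3 32.4 -3.0 -0.3 -2.5 0.2; -1 4.3 32.4 -3.0 -0.3 -2.5 0.2
```

Call:
drive_tool(plan="-1 5 30 -2 -0.6 0 0.4; -1 4 20 -2 0 0 0; -1 0 10 0 0 0 0; -1 0 0 0 0 0 0; -1 0 0 0 0 0 0")

```text
clock: 7.48
tcp_pos: [0.4858, -0.0947, 0.1227]
orientation: [0.378, -0.383, -0.596, 0.596]
wrist_force: [0.1, 0.2, -2.8]
finger_gap: 0.0376
```

```bash
python3 - <<'E'
from h import *
st(); plan([0.485,-0.094,0.106],None,g=-1)
snap('wrist','w4')
E
```

```text
t7.47 tcp [485.8 -94.7 122.7] yaw 114.87 tilt 0.35 F [ 0.11  0.23 -2.8 ] gap 37.6
d mm [ -0.8   0.7 -16.7] rows 1
-1 1.0 16.7 0.5 0.2 0.0 -0.3
```

View pics/w4.png

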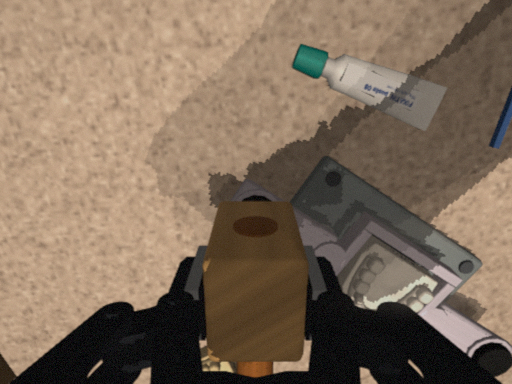

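Call:
drive_tool(plan="-1 1 8 0.5 0 0 0; -1 0 6 0 0 0 0; -1 0 3 0 0 0 0; -1 0 1.5 0 0 0 0; -1 0 0 0 0 0 0")

```text
clock: 8.15
tcp_pos: [0.4856, -0.0945, 0.1039]
orientation: [-0.378, 0.384, 0.596, -0.596]
wrist_force: [0.1, -0.1, -3.0]
finger_gap: 0.0375
```

Call:
drive_tool(plan="-1 0 1.5 0 0 0 0; -1 0 1 0 0 0 0")

```text
clock: 8.4
tcp_pos: [0.4858, -0.0946, 0.1015]
orientation: [-0.378, 0.384, 0.596, -0.596]
wrist_force: [-0.0, 0.8, -3.3]
finger_gap: 0.0374
```

```bash
python3 - <<'E'
from h import *
st()
E
```

```text
t8.40 tcp [485.8 -94.6 101.5] yaw 114.84 tilt 0.48 F [-0.    0.85 -3.27] gap 37.4
```

Call:
drive_tool(plan="-1 0 1 0 0 0 0; -1 0 1 0 0 0 0")

```text
clock: 8.65
tcp_pos: [0.486, -0.0946, 0.0996]
orientation: [-0.378, 0.384, 0.596, -0.596]
wrist_force: [-0.8, 0.5, 1.2]
finger_gap: 0.0374
```

Call:
drive_tool(plan="-1 0 1 0 0 0 0; -1 0 0.5 0 0 0 0")

```text
clock: 8.9
tcp_pos: [0.486, -0.0946, 0.0988]
orientation: [-0.377, 0.384, 0.596, -0.596]
wrist_force: [-1.4, 0.9, 4.3]
finger_gap: 0.0373
```

Call:
drive_tool(plan="-1 0 1 0 0 0 0; -1 0 1 0 0 0 0")

```text
clock: 9.15
tcp_pos: [0.486, -0.0946, 0.0976]
orientation: [-0.377, 0.384, 0.596, -0.596]
wrist_force: [-2.5, 0.8, 5.8]
finger_gap: 0.0374
```

Call:
drive_tool(plan="-1 0 1 0 0 0 0; -1 0 1 0 0 0 0")

```text
clock: 9.4
tcp_pos: [0.486, -0.0948, 0.0965]
orientation: [-0.377, 0.384, 0.596, -0.596]
wrist_force: [-2.2, 1.6, 6.3]
finger_gap: 0.0375
```

Call:
drive_tool(plan="-1 0 1.5 0 0 0 0; -1 0 1.5 0 0 0 0")

```text
clock: 9.65
tcp_pos: [0.486, -0.0949, 0.0945]
orientation: [0.377, -0.385, -0.596, 0.596]
wrist_force: [-4.0, 0.2, 8.6]
finger_gap: 0.0376
```

Call:
drive_tool(plan="-1 0 -20 0 0 0 0; -1 0 -10 0 0 0 0; -1 35 0 -23 0 0 0; -1 50 0 -33 0 0 0; -1 50 0 -33 0 0 0; -1 32.5 0 -21 0 0 0; -1 0 0 0 0 0 0; -1 0 0 0 0 0 0")

```text
clock: 10.65
tcp_pos: [0.5178, 0.1076, 0.1212]
orientation: [0.377, -0.386, -0.595, 0.595]
wrist_force: [-0.1, -0.1, -3.5]
finger_gap: 0.0376
```

```bash
python3 - <<'E'
from h import *
st(); plan([0.514,0.1035,0.106],None,g=-1)
E
```

```text
t10.65 tcp [517.8 107.6 121.2] yaw 114.64 tilt 0.72 F [-0.11 -0.12 -3.51] gap 37.6
d mm [ -3.8  -4.1 -15.2] rows 1
-1 -2.0 15.2 5.2 0.4 0.0 -0.6
```

Call:
drive_tool(plan="-1 -2 8 5 0.4 0 -0.6; -1 0 6 0 0 0 0; -1 0 2 0 0 0 0; -1 0 2 0 0 0 0; -1 0 2 0 0 0 0; -1 0 1.5 0 0 0 0")

```text
clock: 11.4
tcp_pos: [0.5136, 0.1002, 0.0987]
orientation: [0.384, -0.383, -0.594, 0.594]
wrist_force: [-2.9, 0.4, 3.3]
finger_gap: 0.0369
```

Call:
drive_tool(plan="-1 0 1.5 0 0 0 0; -1 0 1.5 0 0 0 0; -1 0 1.5 0 0 0 0")

```text
clock: 11.78
tcp_pos: [0.5136, 0.1006, 0.0953]
orientation: [-0.383, 0.383, 0.594, -0.594]
wrist_force: [-3.0, 0.4, 5.0]
finger_gap: 0.0374
```

Call:
drive_tool(plan="-1 0 1.5 0 0 0 0; -1 0 1.5 0 0 0 0")

```text
clock: 12.02
tcp_pos: [0.5137, 0.1008, 0.093]
orientation: [-0.383, 0.383, 0.595, -0.594]
wrist_force: [-3.1, 0.7, 7.6]
finger_gap: 0.0376
```

Call:
drive_tool(plan="-1 0 -20 0 0 0 0; -1 0 -12 0 0 0 0; -1 -32 0 21 0 0 0; -1 -48 0 31.5 0 0 0; -1 -48 0 31.5 0 0 0; -1 -32 0 21 0 0 0; -1 0 6 0 0 0 0; -1 0 4 0 0 0 0")

```text
clock: 13.02
tcp_pos: [0.4857, -0.0941, 0.1127]
orientation: [0.381, -0.384, -0.595, 0.595]
wrist_force: [0.0, -0.1, -2.6]
finger_gap: 0.0375
```

```bash
python3 - <<'E'
from h import *
st(); plan([0.485,-0.094,0.106],None,g=-1)
E
```

```text
t13.03 tcp [485.7 -94.1 112.7] yaw 114.49 tilt 0.20 F [ 0.05 -0.09 -2.64] gap 37.5
d mm [-0.7  0.1 -6.7] rows 1
-1 0.3 6.7 0.6 0.1 0.0 -0.2
```

Call:
drive_tool(plan="-1 0 7 0 0 0 0; -1 0 4 0 0 0 0; -1 0 2 0 0 0 0; -1 0 2 0 0 0 0; -1 0 2 0 0 0 0; -1 0 1.5 0 0 0 0; -1 0 1.5 0 0 0 0")

```text
clock: 13.9
tcp_pos: [0.4857, -0.0921, 0.0937]
orientation: [0.379, -0.383, -0.594, 0.597]
wrist_force: [-3.6, -1.6, 5.9]
finger_gap: 0.0374
```

Call:
drive_tool(plan="-1 0 1.5 0 0 0 0; -1 0 1.5 0 0 0 0")

```text
clock: 14.15
tcp_pos: [0.4857, -0.0923, 0.0923]
orientation: [0.379, -0.383, -0.594, 0.597]
wrist_force: [-4.5, -0.9, 6.6]
finger_gap: 0.0372
```

Call:
drive_tool(plan="-1 0 1.5 0 0 0 0; -1 0 1.5 0 0 0 0; -1 0 1 0 0 0 0")

```text
clock: 14.52
tcp_pos: [0.4856, -0.0923, 0.091]
orientation: [0.378, -0.384, -0.594, 0.597]
wrist_force: [-3.2, -1.0, 8.2]
finger_gap: 0.0375
```

Call:
drive_tool(plan="-1 0 -22 0 0 0 0; -1 0 -13 0 0 0 0; -1 32 0 -21 0 0 0; -1 48 0 -31.5 0 0 0; -1 48 0 -31.5 0 0 0; -1 32 0 -21 0 0 0; -1 0 6 0 0 0 0; -1 0 4 0 0 0 0")

```text
clock: 15.52
tcp_pos: [0.5166, 0.1034, 0.1153]
orientation: [-0.378, 0.385, 0.596, -0.595]
wrist_force: [-0.1, -0.5, -3.7]
finger_gap: 0.0373
```

```bash
python3 - <<'E'
from h import *
st(); plan([0.514,0.1035,0.106],None,g=-1)
E
```

```text
t15.53 tcp [516.6 103.4 115.3] yaw 114.70 tilt 0.55 F [-0.13 -0.47 -3.69] gap 37.3
d mm [-2.6  0.1 -9.3] rows 1
-1 1.3 9.3 2.3 0.4 0.0 -0.4
```

Call:
drive_tool(plan="-1 1 8 2 0.4 0 -0.4; -1 0 5 0 0 0 0; -1 0 2.5 0 0 0 0; -1 0 2 0 0 0 0; -1 0 2 0 0 0 0; -1 0 2 0 0 0 0; -1 0 2 0 0 0 0")

```text
clock: 16.4
tcp_pos: [0.5138, 0.1012, 0.092]
orientation: [-0.384, 0.382, 0.595, -0.594]
wrist_force: [-4.1, 1.8, 5.2]
finger_gap: 0.0372
```

Call:
drive_tool(plan="-1 0 1.5 0 0 0 0; -1 0 1.5 0 0 0 0")

```text
clock: 16.65
tcp_pos: [0.5138, 0.1014, 0.0902]
orientation: [-0.383, 0.382, 0.595, -0.594]
wrist_force: [-3.6, 0.6, 6.2]
finger_gap: 0.0372
```

Call:
drive_tool(plan="-1 0 1.5 0 0 0 0; -1 0 1.5 0 0 0 0; -1 0 1 0 0 0 0")

```text
clock: 17.02
tcp_pos: [0.5138, 0.1016, 0.0887]
orientation: [-0.382, 0.383, 0.595, -0.594]
wrist_force: [-3.7, 0.5, 7.7]
finger_gap: 0.0378
```

```bash
python3 - <<'E'
from h import *
st()
E
```

```text
t17.02 tcp [513.8 101.6  88.7] yaw 114.50 tilt 0.11 F [-3.69  0.46  7.66] gap 37.8
```

Call:
drive_tool(plan="-1 0 -24 0 0 0 0; -1 0 -14 0 0 0 0; -1 -32 0 21 0 0 0; -1 -48 0 31.5 0 0 0; -1 -48 0 31.5 0 0 0; -1 -32 0 21 0 0 0; -1 0 7 0 0 0 0; -1 0 6 0 0 0 0")

```text
clock: 18.02
tcp_pos: [0.4862, -0.0941, 0.1136]
orientation: [0.379, -0.385, -0.595, 0.595]
wrist_force: [-0.2, 0.1, -3.2]
finger_gap: 0.0376
```

```bash
python3 - <<'E'
from h import *
st(); plan([0.485,-0.094,0.106],None,g=-1)
E
```

```text
t18.02 tcp [486.2 -94.1 113.6] yaw 114.61 tilt 0.42 F [-0.23  0.11 -3.23] gap 37.6
d mm [-1.2  0.1 -7.6] rows 1
-1 0.7 7.6 1.0 0.2 0.0 -0.4
```

Call:
drive_tool(plan="-1 0.5 9 1 0.2 0 -0.4; -1 0 4 0 0 0 0; -1 0 2 0 0 0 0; -1 0 2 0 0 0 0; -1 0 2 0 0 0 0; -1 0 2 0 0 0 0; -1 0 2 0 0 0 0; -1 0 2 0 0 0 0")

```text
clock: 19.02
tcp_pos: [0.4847, -0.0919, 0.0889]
orientation: [0.381, -0.38, -0.595, 0.597]
wrist_force: [-3.8, -0.1, 6.0]
finger_gap: 0.0378
```

Call:
drive_tool(plan="-1 0 1.5 0 0 0 0; -1 0 1.5 0 0 0 0; -1 0 1.5 0 0 0 0")

```text
clock: 19.4
tcp_pos: [0.4846, -0.0921, 0.0867]
orientation: [0.38, -0.381, -0.595, 0.597]
wrist_force: [-4.1, -0.3, 7.9]
finger_gap: 0.0373
```

Call:
drive_tool(plan="-1 0 -26 0 0 0 0; -1 0 -15 0 0 0 0; -1 32 0 -21 0 0 0; -1 48 0 -31.5 0 0 0; -1 48 0 -31 0 0 0; -1 32 0 -20 0 0 0; -1 0 7 0 0 0 0; -1 0 6 0 0 0 0")

```text
clock: 20.4
tcp_pos: [0.5148, 0.1021, 0.1145]
orientation: [-0.38, 0.383, 0.597, -0.594]
wrist_force: [-0.1, -0.2, -3.2]
finger_gap: 0.0371
```

```bash
python3 - <<'E'
from h import *
st(); plan([0.514,0.1035,0.1],None,g=-1)
E
```

```text
t20.40 tcp [514.8 102.1 114.5] yaw 114.71 tilt 0.28 F [-0.15 -0.19 -3.16] gap 37.1
d mm [ -0.8   1.4 -14.5] rows 1
-1 1.7 14.5 0.2 0.3 0.0 -0.1
```

Contact expected near 94.

Call:
drive_tool(plan="-1 1.5 11 0 0.3 0 0; -1 0 5 0 0 0 0; -1 0 2 0 0 0 0; -1 0 2 0 0 0 0; -1 0 2 0 0 0 0; -1 0 2 0 0 0 0; -1 0 2 0 0 0 0; -1 0 2 0 0 0 0")

```text
clock: 21.4
tcp_pos: [0.5136, 0.1016, 0.0868]
orientation: [-0.383, 0.382, 0.595, -0.594]
wrist_force: [-4.0, 2.3, 6.2]
finger_gap: 0.0373
```

Call:
drive_tool(plan="-1 0 1.5 0 0 0 0; -1 0 1.5 0 0 0 0; -1 0 1 0 0 0 0")

```text
clock: 21.78
tcp_pos: [0.5136, 0.1018, 0.085]
orientation: [-0.382, 0.383, 0.595, -0.594]
wrist_force: [-3.6, 1.4, 7.8]
finger_gap: 0.0372
```

Call:
drive_tool(plan="-1 0 -28 0 0 0 0; -1 0 -15 0 0 0 0; -1 -32 0 21 0 0 0; -1 -48 0 31.5 0 0 0; -1 -48 0 31.5 0 0 0; -1 -32 0 21 0 0 0; -1 0 7 0 0 0 0; -1 0 6 0 0 0 0")

```text
clock: 22.78
tcp_pos: [0.4859, -0.0943, 0.1146]
orientation: [0.38, -0.385, -0.594, 0.596]
wrist_force: [1.1, 0.6, -3.1]
finger_gap: 0.0371
```

```bash
python3 - <<'E'
from h import *
st(); plan([0.485,-0.094,0.1],None,g=-1)
E
```

```text
t22.77 tcp [485.9 -94.3 114.6] yaw 114.57 tilt 0.43 F [ 1.1   0.62 -3.13] gap 37.1
d mm [ -0.9   0.3 -14.6] rows 1
-1 0.8 14.6 0.7 0.1 0.0 -0.4
```

Call:
drive_tool(plan="-1 0.5 11 0.5 0.1 0 -0.4; -1 0 7 0 0 0 0; -1 0 3 0 0 0 0; -1 0 2 0 0 0 0; -1 0 2 0 0 0 0; -1 0 2 0 0 0 0; -1 0 2 0 0 0 0; -1 0 2 0 0 0 0")

```text
clock: 23.78
tcp_pos: [0.4849, -0.0921, 0.0843]
orientation: [0.38, -0.381, -0.595, 0.597]
wrist_force: [-4.3, 0.1, 6.1]
finger_gap: 0.0371
```

Call:
drive_tool(plan="-1 0 1.5 0 0 0 0; -1 0 1 0 0 0 0")

```text
clock: 24.02
tcp_pos: [0.4849, -0.0922, 0.0836]
orientation: [0.38, -0.382, -0.595, 0.597]
wrist_force: [-3.9, 0.2, 7.6]
finger_gap: 0.0376
```

Call:
drive_tool(plan="-1 0 1 0 0 0 0; -1 0 1 0 0 0 0")

```text
clock: 24.28
tcp_pos: [0.4848, -0.0922, 0.0836]
orientation: [0.379, -0.382, -0.595, 0.597]
wrist_force: [-3.3, 0.1, 8.1]
finger_gap: 0.0375
```

Call:
drive_tool(plan="-1 0 -28 0 0 0 0; -1 0 -16 0 0 0 0; -1 32 0 -21 0 0 0; -1 48 0 -31.5 0 0 0; -1 48 0 -31 0 0 0; -1 32 0 -20 0 0 0; -1 0 7 0 0 0 0; -1 0 6 0 0 0 0")

```text
clock: 25.28
tcp_pos: [0.5151, 0.1034, 0.1155]
orientation: [-0.379, 0.383, 0.598, -0.594]
wrist_force: [-0.2, -0.2, -2.6]
finger_gap: 0.0375
```

```bash
python3 - <<'E'
from h import *
st(); plan([0.514,0.1035,0.1],None,g=-1)
E
```

```text
t25.27 tcp [515.1 103.4 115.5] yaw 114.78 tilt 0.51 F [-0.21 -0.18 -2.57] gap 37.5
d mm [ -1.1   0.1 -15.5] rows 1
-1 0.6 15.5 1.1 0.5 0.0 -0.1
```

Call:
drive_tool(plan="-1 0.5 12 1 0.5 0 0; -1 0 8 0 0 0 0; -1 0 3 0 0 0 0; -1 0 2 0 0 0 0; -1 0 2 0 0 0 0; -1 0 2 0 0 0 0; -1 0 2 0 0 0 0")

```text
clock: 26.15
tcp_pos: [0.5135, 0.1014, 0.0841]
orientation: [-0.382, 0.382, 0.595, -0.595]
wrist_force: [-2.9, 1.5, 5.3]
finger_gap: 0.0371
```

Call:
drive_tool(plan="-1 0 1.5 0 0 0 0; -1 0 1.5 0 0 0 0; -1 0 1 0 0 0 0")

```text
clock: 26.52
tcp_pos: [0.5134, 0.1017, 0.0824]
orientation: [-0.382, 0.383, 0.595, -0.595]
wrist_force: [-3.3, 0.6, 6.7]
finger_gap: 0.0378
```

Call:
drive_tool(plan="-1 0 1 0 0 0 0; -1 0 1 0 0 0 0")

```text
clock: 26.78
tcp_pos: [0.5134, 0.1017, 0.0822]
orientation: [-0.381, 0.383, 0.595, -0.595]
wrist_force: [-2.8, 1.0, 6.1]
finger_gap: 0.0372
```

Call:
drive_tool(plan="-1 0 1.5 0 0 0 0; -1 0 1.5 0 0 0 0")

```text
clock: 27.02
tcp_pos: [0.5133, 0.1018, 0.0812]
orientation: [-0.381, 0.384, 0.595, -0.595]
wrist_force: [-3.9, 1.3, 8.7]
finger_gap: 0.0372
```

Call:
drive_tool(plan="-1 0 -28 0 0 0 0; -1 0 -18 0 0 0 0; -1 -32 0 21 0 0 0; -1 -48 0 31.5 0 0 0; -1 -48 0 31.5 0 0 0; -1 -32 0 21 0 0 0; -1 0 7 0 0 0 0; -1 0 6 0 0 0 0")

```text
clock: 28.02
tcp_pos: [0.4866, -0.0951, 0.1156]
orientation: [0.377, -0.387, -0.594, 0.596]
wrist_force: [0.0, -0.4, -2.4]
finger_gap: 0.0374
```

```bash
python3 - <<'E'
from h import *
st(); plan([0.485,-0.094,0.1],None,g=-1)
E
```

```text
t28.02 tcp [486.6 -95.1 115.6] yaw 114.66 tilt 0.84 F [ 0.02 -0.36 -2.39] gap 37.4
d mm [ -1.6   1.1 -15.6] rows 1
-1 1.9 15.6 1.1 0.3 0.0 -0.8
```

Call:
drive_tool(plan="-1 1 12 1 0.3 0 -0.8; -1 0 8 0 0 0 0; -1 0 4 0 0 0 0; -1 0 3 0 0 0 0; -1 0 2 0 0 0 0; -1 0 2 0 0 0 0; -1 0 1.5 0 0 0 0")

```text
clock: 28.9
tcp_pos: [0.4851, -0.0925, 0.0825]
orientation: [0.38, -0.38, -0.595, 0.597]
wrist_force: [-3.9, -0.5, 8.3]
finger_gap: 0.0375
```

Call:
drive_tool(plan="-1 0 1.5 0 0 0 0; -1 0 1.5 0 0 0 0")

```text
clock: 29.15
tcp_pos: [0.4851, -0.0924, 0.0818]
orientation: [0.38, -0.38, -0.596, 0.597]
wrist_force: [-5.1, 0.0, 10.0]
finger_gap: 0.0376
```

Call:
drive_tool(plan="-1 0 -30 0 0 0 0; -1 0 -45 0 0 0 0; -1 0 -40 0 0 0 0; -1 -30 -20 25 0 0 0; -1 -40 0 25 0 0 0; -1 -20 0 5 0 0 0; -1 0 0 0 0 0 0; -1 0 0 0 0 0 0")

```text
clock: 30.15
tcp_pos: [0.4741, -0.1969, 0.2205]
orientation: [-0.379, 0.38, 0.598, -0.596]
wrist_force: [1.3, 0.5, -3.2]
finger_gap: 0.0374
```

```bash
python3 - <<'E'
from h import *
st(); snap('wrist','w5'); plan([0.46,-0.205,0.1],None,g=-1)
E
```

```text
t30.15 tcp [ 474.1 -196.9  220.5] yaw 115.16 tilt 0.22 F [ 1.3   0.53 -3.16] gap 37.4
d mm [ -14.1   -8.2 -120.5] rows 3
-1 -0.5 40.2 5.6 0.1 -0.0 0.0; -1 -0.5 40.2 5.5 0.1 -0.0 0.0; -1 -0.5 40.2 5.5 0.1 -0.0 0.0
```

View pics/w5.png

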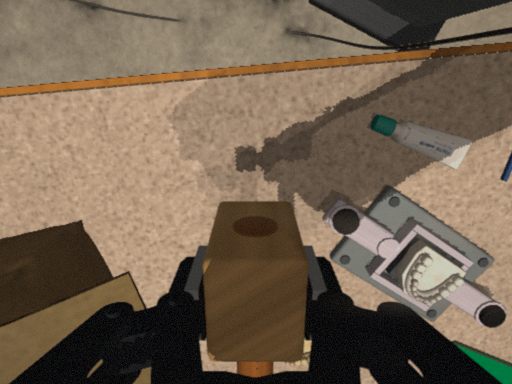

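```bash
python3 - <<'E'
from h import *
W,p=world('w5')
for n,u,v in [('R',344,220),('L',491,314)]:
    P=W[v-5:v+6,u-5:u+6].reshape(-1,3); print(n,np.nanmedian(P,0).round(4))
for n,u,v in [('plate',395,203),('bench',300,180),('bench2',250,190),('benchL',350,340)]: print(n,np.nanmedian(W[v-2:v+3,u-2:u+3].reshape(-1,3),0).round(4))
E
```

```text
R [ 0.4836 -0.0983  0.0397]
L [0.5117 0.0967 0.0395]
plate [ 0.4517 -0.0513  0.0171]
bench [ 0.4745 -0.1453  0.001 ]
bench2 [ 0.5067 -0.1871  0.0007]
benchL [ 0.4489 -0.1812  0.2688]
```

Call:
drive_tool(plan="-1 0 45 5 0 0 0; -1 0 50 5 0 0 0; -1 0 40 3 0 0 0; -1 0 25 0 0 0 0; -1 0 8 0 0 0 0; -1 0 0 0 0 0 0")

```text
clock: 30.95
tcp_pos: [0.4643, -0.1957, 0.0488]
orientation: [-0.375, 0.377, 0.601, -0.597]
wrist_force: [-0.3, 0.5, -2.7]
finger_gap: 0.037
```

```bash
python3 - <<'E'
from h import *
st()
E
```

```text
t30.95 tcp [ 464.3 -195.7   48.8] yaw 115.72 tilt 0.34 F [-0.31  0.45 -2.71] gap 37.0
```

Call:
drive_tool(plan="-1 0 1.5 0 0 0 0; -1 0 1 0 0 0 0; -1 0 0.7 0 0 0 0; -1 0 0 0 0 0 0")

```text
clock: 31.45
tcp_pos: [0.4669, -0.1968, 0.0488]
orientation: [-0.373, 0.379, 0.601, -0.597]
wrist_force: [0.3, 0.5, -2.3]
finger_gap: 0.0375
```

Call:
drive_tool(plan="-1 0 1.5 0 0 0 0; -1 0 1.5 0 0 0 0")

```text
clock: 31.7
tcp_pos: [0.4673, -0.1971, 0.0464]
orientation: [-0.373, 0.379, 0.601, -0.597]
wrist_force: [-2.8, 1.7, 12.5]
finger_gap: 0.0371
```

Call:
drive_tool(plan="1 0 -0.5 0 0 0 0; 1 0 0 0 0 0 0; 1 0 0 0 0 0 0; 1 0 0 0 0 0 0; 1 0 -15 0 0 0 0; 1 0 -40 0 0 0 0; 1 0 -50 0 0 0 0; 1 0 -50 0 0 0 0")

```text
clock: 32.7
tcp_pos: [0.4636, -0.196, 0.2056]
orientation: [-0.375, 0.377, 0.601, -0.597]
wrist_force: [0.8, -1.0, 0.4]
finger_gap: 0.0855
```

```bash
python3 - <<'E'
from h import *
st(); snap('wrist','w6');plan([0.48,-0.1,0.25],None)
E
```

```text
t32.70 tcp [ 463.6 -196.   205.6] yaw 115.74 tilt 0.40 F [ 0.84 -0.98  0.41] gap 85.5
d mm [13.6 97.6 37.2] rows 2
1 40.8 -18.6 -27.6 0.4 0.0 -0.3; 1 40.9 -18.6 -27.5 0.4 0.0 -0.3
```

View pics/w6.png

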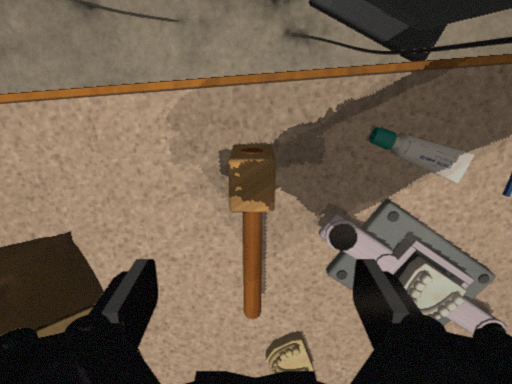

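```bash
python3 - <<'E'
from h import *
plan([0.4994,0.0047,0.2],81.6,n=5)
E
```

```text
d mm [ 33.  202.3 -12.8] rows 5
1 33.6 2.6 -23.5 0.2 6.8 -0.1; 1 36.2 2.5 -19.3 0.2 6.8 -0.1; 1 38.2 2.5 -14.9 0.2 6.8 -0.1; 1 39.7 2.5 -10.3 0.2 6.8 -0.1; 1 40.6 2.5 -5.5 0.2 6.8 -0.1
```

Call:
drive_tool(plan="1 33.5 0 -23.5 0.2 7 0; 1 36 0 -19 0.2 7 0; 1 38 0 -15 0 7 0; 1 39 0 -10 0 7 0; 1 40 0 -5.5 0 7 0; 1 0 0 0 0 0 0; 1 0 0 0 0 0 0")

```text
clock: 33.62
tcp_pos: [0.5055, 0.006, 0.2217]
orientation: [-0.535, 0.552, 0.456, -0.448]
wrist_force: [-0.5, -1.0, -0.2]
finger_gap: 0.0855
```

```bash
python3 - <<'E'
from h import *
st(); snap('wrist','w7'); crop('w7',140,100,380,300,3,'w7c')
E
```

```text
t33.62 tcp [505.5   6.  221.7] yaw 79.54 tilt 1.46 F [-0.46 -1.03 -0.19] gap 85.5
```

View pics/w7.png

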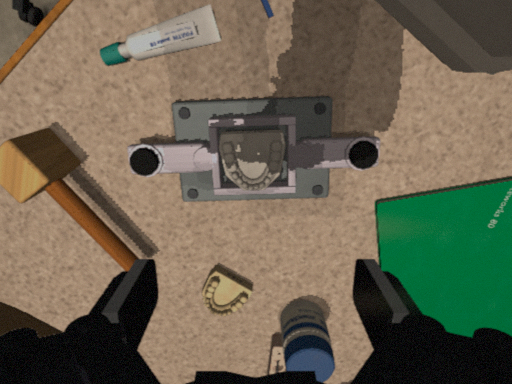

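View pics/w7c.png

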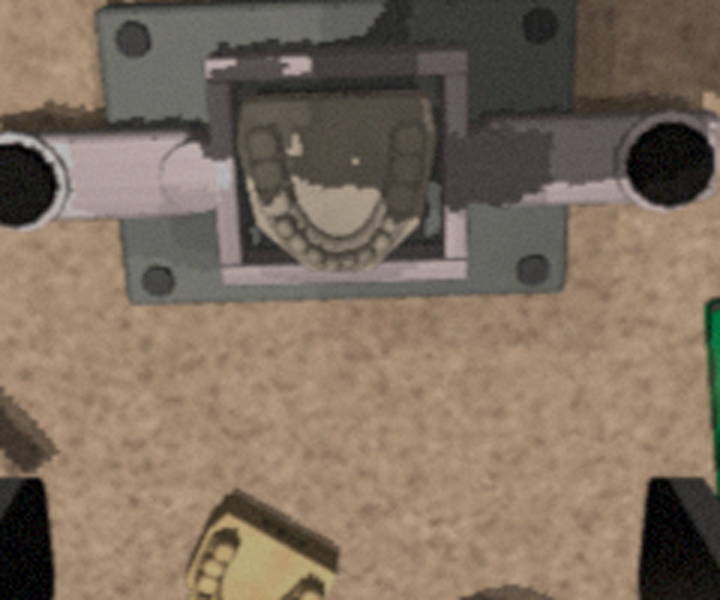

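```bash
python3 - <<'E'
from h import *
z=np.load('pics/w7.npz'); fx,fy,cx,cy=z['k']
W,p=world('w7')
def ray(u,v,h):
    C=-z['R'].T@z['t']; d=z['R'].T@np.array([(u-cx)/fx,(v-cy)/fy,1]); return (C+d*(h-C[2])/d[2])[:2].round(4)
for n,u,v,h in [('bl',221,131.5,.048),('br',284.3,133.5,.048),('ml',220,162,.048),('mr',283.5,158,.048),('front',252,190,.048),('R',146,161,.04),('L',362.5,154,.04),('fr_tl',208,117.5,.034),('fr_tr',296,117,.034),('fr_bl',215,194,.034),('fr_br',296,192,.034)]:
    print(n,ray(u,v,h), W[int(v),int(u)].round(4))
m=(W[...,2]>0.043)&(W[...,2]<0.052); m[:125]=0;m[200:]=0;m[:,:215]=0;m[:,290:]=0
P=W[m];print(len(P));print(cv2.minAreaRect((P[:,:2]*1000).astype(np.float32)))
m=(W[...,2]>0.043)&(W[...,2]<0.07); m[:125]=0;m[200:]=0;m[:,:215]=0;m[:,290:]=0
P=W[m]; yv=np.array([.146,.989]); xv=np.array([.989,-.146]); q=P[:,:2]-[.4994,.0047]
a=q@xv; b=q@yv; print('z max',np.percentile(P[:,2],[1,50,99]))
for x0 in range(-35,35,6):
    k=(a*1000>x0)&(a*1000<x0+6)
    if k.sum()>5: print(x0,(np.percentile(b[k],[1,99])*1000).round(1),k.sum())
E
```

```text
bl [ 0.4691 -0.0175] [ 0.474  -0.022   0.0148]
br [0.4805 0.0353] [0.4865 0.0365 0.0154]
ml [ 0.4952 -0.0242] [ 0.5033 -0.0294  0.0156]
mr [0.5017 0.0313] [0.5102 0.0318 0.0164]
front [ 0.526  -0.0013] [ 0.524  -0.0008  0.0537]
R [ 0.4842 -0.0911] [ 0.4845 -0.0916  0.0388]
L [0.5129 0.1016] [0.5129 0.1012 0.0398]
fr_tl [ 0.4572 -0.0281] [ 0.4589 -0.0311  0.015 ]
fr_tr [0.4708 0.0483] [0.474  0.0499 0.0137]
fr_bl [ 0.5287 -0.0379] [ 0.5287 -0.038   0.0338]
fr_br [0.5405 0.0383] [0.5476 0.0393 0.0155]
2010
((500.1457824707031, 3.071544647216797), (57.17213821411133, 52.23141860961914), 81.08500671386719)
z max [0.04563328 0.04999731 0.06128516]
-29 [-27.3  24.7] 213
-23 [-28.5  25.5] 498
-17 [-29.   27.1] 460
-11 [-28.5  26.2] 442
-5 [-27.3  25.3] 419
1 [-26.   24.4] 381
7 [-25.3  22.6] 369
13 [-22.1  19.8] 331
19 [-16.8  14.4] 112
25 [-10.8   8.7] 20
```

```bash
python3 - <<'E'
from h import *
z=np.load('pics/w7.npz'); W,p=world('w7')
tp,R,s=tool()
Q=(W-tp)@R*1000
for y0,y1,x0,x1 in [(255,300,100,160),(255,300,350,410)]:
    q=Q[y0:y1,x0:x1].reshape(-1,3); q=q[(q[:,1]<60)&(q[:,1]>-60)]
    print(len(q),np.nanpercentile(q,[0,2,50,98,100],axis=0).round(1))
z4=np.load('pics/w5.npz')
W,p=world('w5'); C=z4['R']; # closed on mallet: cam pose -> tool via fixed offset
cam=W@z4['R'].T+z4['t']
zc=np.load('pics/w7.npz'); # cam->tool fixed
Rct=R.T@zc['R'].T; tct=R.T@((-zc['R'].T@zc['t'])-tp)
q=(cam@Rct.T+tct)*1000
for y0,y1,x0,x1 in [(250,310,170,204),(250,310,306,330)]:
    a=q[y0:y1,x0:x1].reshape(-1,3); a=a[(a[:,1]<60)&(a[:,1]>-60)]
    print(len(a),np.nanpercentile(a,[0,2,50,98,100],axis=0).round(1))
st()
E
```

```text
1679 [[-56.1 -23.3 -11. ]
 [-55.1 -22.   -6.5]
 [-43.8  -7.7   8.1]
 [-41.9   6.7  10.6]
 [-41.6   8.4  10.9]]
1683 [[ 42.7 -23.6 -10.2]
 [ 42.9 -21.8  -6.4]
 [ 44.9  -7.6   8.2]
 [ 56.2   6.7  10.6]
 [ 57.2   9.2  11.2]]
1660 [[-32.  -29.8   1. ]
 [-31.3 -28.7   4.1]
 [-23.5 -12.8   9.9]
 [-18.1  10.8  13.4]
 [-17.5  13.4  19.8]]
1303 [[ 18.4 -30.1   0.7]
 [ 19.1 -28.4   3.6]
 [ 23.5 -12.6   9.9]
 [ 31.1  11.5  15.4]
 [ 32.7  13.8  20.1]]
t33.67 tcp [505.5   5.8 221.7] yaw 79.50 tilt 1.46 F [-0.45  0.26  0.72] gap 85.3
```

```bash
python3 - <<'E'
from h import *
plan([0.490,0.005,0.10],81.3)
E
```

```text
d mm [ -15.5   -0.8 -121.7] rows 3
1 -1.0 40.4 6.0 0.5 -0.6 -0.1; 1 -1.0 40.5 5.7 0.5 -0.6 -0.1; 1 -1.0 40.5 5.4 0.5 -0.6 -0.1
```

Call:
drive_tool(plan="1 -1 40 6 0.5 -0.6 0; 1 -1 40 6 0.5 -0.6 0; 1 -1 40 4 0.4 -0.5 0; 1 0 0 0 0 0 0; 1 0 0 0 0 0 0")

```text
clock: 34.3
tcp_pos: [0.4928, -0.0014, 0.102]
orientation: [-0.535, 0.541, 0.458, -0.459]
wrist_force: [0.1, 0.7, 0.1]
finger_gap: 0.0853
```

```bash
python3 - <<'E'
from h import *
st(); plan([0.490,0.005,0.052],81.3)
E
```

```text
t34.30 tcp [492.8  -1.4 102. ] yaw 80.90 tilt 0.52 F [0.1  0.67 0.14] gap 85.3
d mm [ -2.8   6.4 -50. ] rows 2
1 3.1 25.0 2.0 0.2 -0.2 -0.2; 1 3.1 25.0 1.9 0.2 -0.2 -0.2
```

Call:
drive_tool(plan="1 3 15 2 0.3 0 -0.3; 1 3 15 1 0 0 0; 1 0 12 0 0 0 0; 1 0 5 0 0 0 0; 1 0 0 0 0 0 0; 1 0 0 0 0 0 0")

```text
clock: 35.05
tcp_pos: [0.4935, 0.0047, 0.0549]
orientation: [-0.536, 0.54, 0.46, -0.458]
wrist_force: [-0.0, 0.4, -0.2]
finger_gap: 0.0851
```

```bash
python3 - <<'E'
from h import *
st(); plan([0.490,0.005,0.050],81.3); snap('wrist','w8')
E
```

```text
t35.05 tcp [493.5   4.7  54.9] yaw 80.91 tilt 0.34 F [-0.03  0.41 -0.24] gap 85.1
d mm [-3.5  0.3 -4.9] rows 1
1 -0.3 4.9 3.5 0.3 -0.4 -0.1
```

View pics/w8.png

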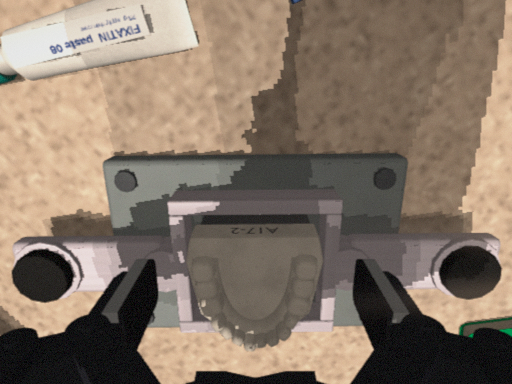

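Call:
drive_tool(plan="1 0 4.5 3.5 0.3 0 0; 1 0 0 0 0 0 0; -1 0 0 0 0 0 0; -1 0 0 0 0 0 0; -1 0 0 0 0 0 0; -1 0 0 0 0 0 0", grip_force=35)

```text
clock: 35.85
tcp_pos: [0.4903, 0.0051, 0.0515]
orientation: [-0.537, 0.539, 0.459, -0.459]
wrist_force: [0.4, 0.2, -0.8]
finger_gap: 0.0558
```

```bash
python3 - <<'E'
from h import *
st(); snap('wrist','w9')
E
```

```text
t35.85 tcp [490.3   5.1  51.5] yaw 80.91 tilt 0.15 F [ 0.37  0.21 -0.78] gap 55.8
```

View pics/w9.png

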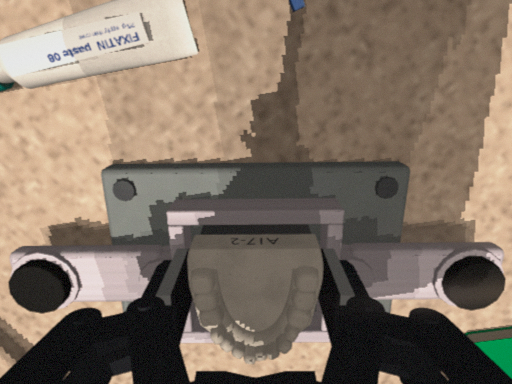

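Call:
drive_tool(plan="-1 0 -3 0 0 0 0; -1 0 -8 0 0 0 0; -1 0 -15 0 0 0 0; -1 0 -25 0 0 0 0; -1 0 -25 0 0 0 0; -1 0 -20 0 0 0 0; -1 0 0 0 0 0 0")

```text
clock: 36.78
tcp_pos: [0.4897, 0.0054, 0.1517]
orientation: [-0.537, 0.539, 0.458, -0.459]
wrist_force: [-0.1, -0.1, -2.6]
finger_gap: 0.0554
```

```bash
python3 - <<'E'
from h import *
st(); snap('wrist','w10'); plan([0.66,0.18,0.15],None,g=-1,step=35)
W,p=world('top0')
hsv=cv2.cvtColor(p,cv2.COLOR_RGB2HSV); m=(hsv[...,0]>60)&(hsv[...,0]<85)&(hsv[...,1]>150); m[:,:205]=0; m[200:]=0;m[:,262:]=0
P=W[m&(W[...,2]<.03)]; print(cv2.minAreaRect((P[:,:2]*1000).astype(np.float32)),np.median(P[:,2]))
E
```

```text
t36.77 tcp [489.7   5.4 151.7] yaw 80.91 tilt 0.11 F [-0.14 -0.1  -2.58] gap 55.4
d mm [171.  174.5  -0.7] rows 5
-1 39.9 0.0 -28.3 -0.0 -0.0 -0.0; -1 39.9 0.1 -28.3 -0.0 -0.0 -0.0; -1 39.9 0.1 -28.3 -0.0 -0.0 -0.0; -1 39.9 0.1 -28.3 -0.0 -0.0 -0.0; -1 39.9 0.1 -28.3 -0.0 -0.0 -0.0
((676.7536010742188, 199.94784545898438), (198.56866455078125, 149.34573364257812), 0.2571118175983429) 0.0087961349100601
```

View pics/w10.png

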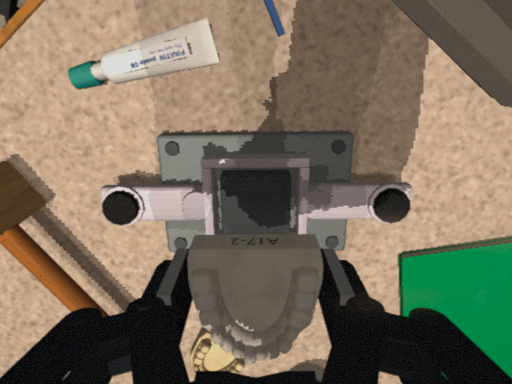

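Call:
drive_tool(plan="-1 25 0 -20 0 0 0; -1 40 0 -28 0 0 0; -1 40 0 -28 0 0 0; -1 40 0 -28 0 0 0; -1 35 0 -25 0 0 0; -1 18 0 -10 0 0 0; -1 0 0 0 0 0 0; -1 0 0 0 0 0 0")

```text
clock: 37.83
tcp_pos: [0.6569, 0.1829, 0.1368]
orientation: [0.542, -0.536, -0.452, 0.464]
wrist_force: [-0.7, -0.3, -1.0]
finger_gap: 0.0557
```

```bash
python3 - <<'E'
from h import *
st(); plan([0.66,0.183,0.045],None,g=-1)
E
```

```text
t37.83 tcp [656.9 182.9 136.8] yaw 80.76 tilt 1.05 F [-0.72 -0.25 -1.02] gap 55.7
d mm [  3.1   0.1 -91.8] rows 2
-1 0.6 45.9 -2.3 -0.5 -0.0 -0.2; -1 0.5 45.9 -1.9 -0.5 -0.0 -0.2
```

Call:
drive_tool(plan="-1 0 25 -2 -0.5 0 -0.2; -1 0 30 -2 -0.5 0 -0.2; -1 0 25 0 0 0 0; -1 0 10 0 0 0 0; -1 0 5 0 0 0 0; -1 0 0 0 0 0 0; -1 0 0 0 0 0 0")

```text
clock: 38.7
tcp_pos: [0.6581, 0.177, 0.0416]
orientation: [-0.539, 0.54, 0.457, -0.456]
wrist_force: [0.4, 0.1, -1.1]
finger_gap: 0.0556
```

```bash
python3 - <<'E'
from h import *
st(); plan([0.66,0.183,0.03],None,g=-1); snap('wrist','w11')
E
```

```text
t38.70 tcp [658.1 177.   41.6] yaw 80.45 tilt 0.10 F [ 0.43  0.07 -1.13] gap 55.6
d mm [  1.9   6.  -11.6] rows 1
-1 6.2 11.6 -0.8 0.1 0.0 -0.0
```

View pics/w11.png

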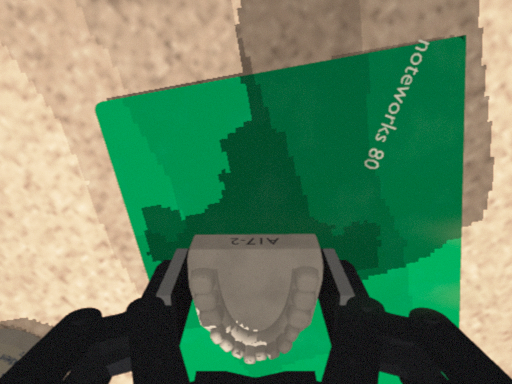

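Over the notebook, well inside its bounds. Lower gently.

Call:
drive_tool(plan="-1 3 6 0 0 0 0; -1 0 4 0 0 0 0; -1 0 2 0 0 0 0; -1 0 1 0 0 0 0; -1 0 0 0 0 0 0")

```text
clock: 39.38
tcp_pos: [0.6594, 0.1807, 0.0287]
orientation: [-0.539, 0.541, 0.458, -0.456]
wrist_force: [-0.3, 0.3, -1.7]
finger_gap: 0.0557
```

Call:
drive_tool(plan="-1 0 1 0 0 0 0; -1 0 1 0 0 0 0")

```text
clock: 39.62
tcp_pos: [0.6596, 0.1807, 0.0268]
orientation: [-0.539, 0.541, 0.458, -0.456]
wrist_force: [-1.0, -0.3, -1.3]
finger_gap: 0.0556
```

Call:
drive_tool(plan="-1 0 1 0 0 0 0; -1 0 0.8 0 0 0 0")

```text
clock: 39.88
tcp_pos: [0.6596, 0.1807, 0.0266]
orientation: [-0.539, 0.541, 0.458, -0.456]
wrist_force: [-3.4, -0.3, 5.7]
finger_gap: 0.0556
```

Call:
drive_tool(plan="1 0 0 0 0 0 0; 1 0 0 0 0 0 0; 1 0 0 0 0 0 0; 1 0 0 0 0 0 0; 1 0 -5 0 0 0 0; 1 0 -20 0 0 0 0; 1 0 -40 0 0 0 0; 1 0 -40 0 0 0 0")

```text
clock: 40.88
tcp_pos: [0.6571, 0.1803, 0.1301]
orientation: [0.54, -0.54, -0.456, 0.458]
wrist_force: [0.6, -0.0, -0.0]
finger_gap: 0.0854
```

Call:
drive_tool(plan="1 0 -40 0 0 0 0; 1 0 -30 20 0 0 0; 1 0 0 20 0 0 0; 1 0 0 0 0 0 0; 1 0 0 0 0 0 0; 1 0 0 0 0 0 0")

```text
clock: 41.62
tcp_pos: [0.6203, 0.1871, 0.2086]
orientation: [-0.538, 0.542, 0.459, -0.454]
wrist_force: [-0.0, 0.8, -0.4]
finger_gap: 0.0854
```

```bash
python3 - <<'E'
from h import *
st(); snap('wrist','w12'); snap('scene','sc12'); snap('top','top12')
a,b=world('top12'); 
for n,u,v in [('lugA',265,213),('lugB',332,222),('jar',291,148),('other',316,168)]: print(n,a[v,u].round(3))
crop('top12',200,110,430,280,3,'t12c')
E
```

```text
t41.62 tcp [620.3 187.1 208.6] yaw 80.43 tilt 0.44 F [-0.05  0.8  -0.37] gap 85.4
lugA [0.514 0.102 0.037]
lugB [ 0.486 -0.098  0.036]
jar [0.704 0.024 0.073]
other [ 0.653 -0.056  0.012]
```

View pics/w12.png

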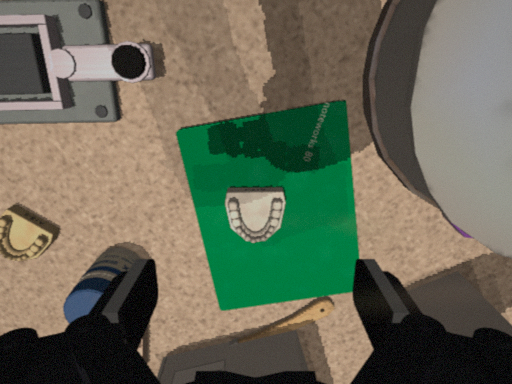

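View pics/sc12.png

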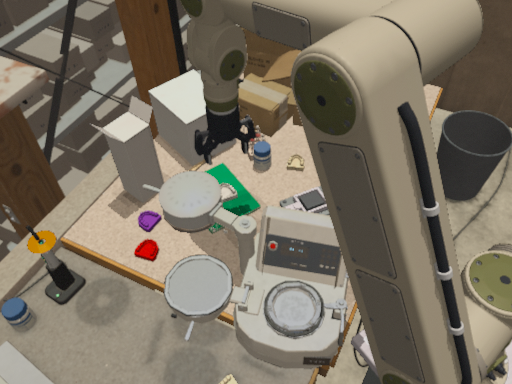

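View pics/t12c.png

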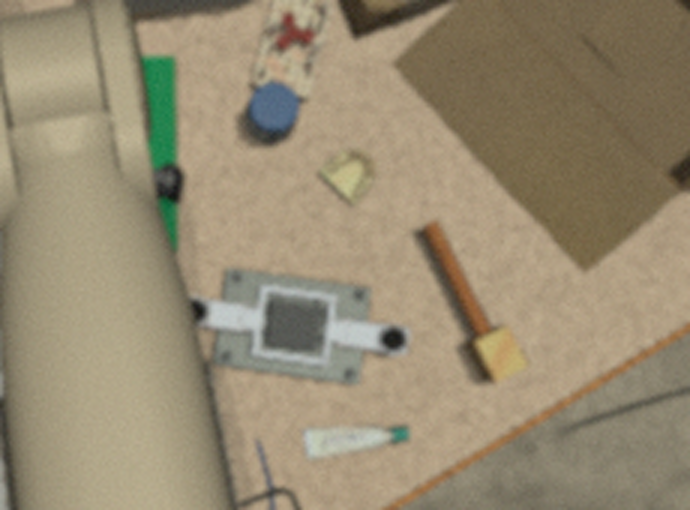

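```bash
python3 - <<'E'
from h import *
W,p=world('w12'); print(W[213,256].round(3)); print(np.nanmedian(W[195:240,235:280].reshape(-1,3),0))
print(job.hand_in())
E
```

```text
[0.665 0.181 0.024]
[0.6684138  0.18147302 0.02450812]
the job is handed in; nothing more can be done
None
```

I tapped the mould frame down, put the mallet back on the bench, set the cast on the green notebook, and handed in at about 42 s; no verdict was reported.

- **Frame:** It took nine light mallet taps, alternating right and left lugs. The highest mallet push I measured was about 13 N, though force was only read at the end of each move call. Both pads now read about 39 to 40 mm in the wrist camera and 36 to 37 mm in the top camera. Those differ by about 3 mm, but both are under the 41.5 mm limit. The frame stayed down when the cast was lifted out.
- **Mallet:** It stands on its striking face on the bench at about (0.465, -0.197), clear of the stand. I checked this by picture only.
- **Cast:** I gripped it by the sides of its base, lifted it to about 100 mm above the core block, lowered it until it touched, and released it at about 7 N contact. It lies flat and teeth up at about (0.668, 0.181). The notebook's centre is at about (0.677, 0.200), so it is 9 mm off in x and 19 mm off in y.
- **Other checks:** The jar and the other cast read within 1 mm of their starting positions. The gripper is open and clear of everything.

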